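# Click the swivel vise round to the ball-topped stand

### The job

Swivel the bench vise on its clicking base until the bar clamped in its jaws lies over the ball-topped stand, and leave it clicked into that stop with the handle let go. The vise's handle lies under a low stock rack, so you have to reach in beneath it with the tool slanted; do not bump the rack, and leave the loose things on the bench where they are.

Things in the scene. Friction and masses are not known exactly. Their poses are not given: they have to be found in the camera images.
- station: Fixed vise station. Origin on the bench (z = 0) under the vise's vertical swivel axis; x points towards the stands, away from the robot and to its left (yaw about 23 to 34 degrees); z up. Timber riser 170 x 170 x 60 mm, on it a round iron base (radius 74 mm, top z = 80 mm) with a plunger housing at +y (to 105 mm from the axis, 32 mm wide, top z = 100 mm).
- vise (a joint): Swivel angle, rad, counter-clockwise from above; at 0 the bar points along station +x, the handle along -x. A sprung plunger clicks into stops every 12 degrees (0.2094 rad): 0, +-12, 24, 36, 48; ends at +-52. Let go, it snaps to the nearest stop. Leaving a stop takes about 4 to 6 N at the handle. It starts at stop +12, +24 or +36 (in the first 0.3 s it may still snap in).
- handle (a point): Middle of the vise handle's rubber grip: a level round bar, diameter 24 mm, running radially from 98 to 173 mm from the swivel axis, its centreline 115 mm above the bench. This point is 135 mm from the swivel axis, opposite the clamped bar, and turns with the vise. Nothing stands within 40 mm beside it.
- bar_point (a point): Point on the underside of the flat steel bar clamped on edge in the vise (205 mm long, 12 mm thick, 30 mm high, underside 150 mm above the bench). It lies 155 mm from the swivel axis, 10 mm short of the bar's outer end, and turns with the vise.
- ball_top (a point): Top of the 40 mm steel ball on the ball-topped stand, a fixed post 142 mm high; the bar passes 8 mm above it. It is 155 mm from the swivel axis in the direction of joint value 0, -24 or -48 degrees (0, -0.419, -0.838 rad). The other two places hold fixed stands of the same height topped by a flat round disc and a flat cross (44 mm).
- rack: Fixed rack over the vise; origin and axes as the station's. Five 12 mm bars along y, undersides 300 mm high, at x = -155, -77, 0, 77, 155 mm, from y = -295 to 300 mm; crosswise irons (underside 290 mm) and 22 mm posts (x = +-170 mm, 320 mm high) at y = +-255 mm. The handle is reached only below the front bar (x = -155), by a tool slanted about 35 to 45 degrees, leaning out of that side.
- hammer: Loose hammer lying on the bench outside the rack on the right, bystander; origin at its middle.
- wrench: Loose flat wrench lying left of the riser, inside the rack's left posts, under 20 mm high, bystander; origin at its middle.
- brush: Loose hand brush, under 45 mm high, lying on the bench in front of the rack's near side, towards the right, bystander; origin at its middle.
- tin: Loose closed metal can, diameter 70 mm, 100 mm high, under the rack at its far left (station +x, +y), bystander; origin at the centre of its underside.
- offcut: Loose steel block 90 x 45 x 30 mm, under the rack at its far right, bystander; origin at the centre of its underside.
- angle_iron: Loose piece of angle iron 150 mm long, 32 mm high, right of the riser under the rack, bystander; origin at the centre of its underside.
Not all that is in view belongs to the job. What is shaped like the part that bears ball_top but brown or turquoise is not meant.

How it is judged:
At the end, for the whole second after the job is handed in: The bar point is within 12 mm sideways of the top of the ball-topped stand (the next stop would be 32 mm off) and the vise stands still in its stop (horizontal distance between bar_point and ball_top below 0.012 m and velocity of joint vise between -0.05 and 0.05 rad/s); the robot touches nothing.
It fails at once if the rack is bumped (over 8 N) (contact force between any of the arm, the fingers and rack above 8 N).
It fails at once if a bystander is moved by more than 30 mm (distance of any of hammer, wrench, brush, tin, offcut, angle_iron from where it was at the start of the episode above 0.03 m).
It also fails if it takes over 42 s, if anything falls off the work surface, if the arm or the gripper's body presses on something with over 40 N, if the wrist force passes 120 N, or if a joint passes its speed limit or range.

### The arm

A 6-joint arm with a two-finger parallel gripper is mounted at the origin on the work surface. World frame = base frame: x ahead of the robot, y to its left, z up, the work surface at z = 0. Lengths are in m, angles in rad, forces in N, time in s.
With the tool pointing down it reaches from about 0.25 to 0.775 m from the base axis. Payload 4 kg.
Tool frame: the origin (TCP) lies at the very end of the fingers, on their centre line; the grasp point (between the pads) lies 19 mm behind it; z points along the fingers, y is the line along which they close (so a half turn about z gives the same grasp; the last joint's range is limited). The gripper opens to 94 mm and grips with 3 to 60 N. Pads are 16 mm wide; open, the fingers measure 119 mm over their backs; the gripper's body (75 mm by 177 mm) begins 78 mm behind the grasp point.
Start: joints at [-1.357, 0.087, 1.371, -0, 1.684, -0.103], TCP at [0.171, -0.523, 0.206] pointing down, gripper open.
Joint ranges: [-3.1, 3.1], [-0.76, 2.03], [0.27, 2.55], [-1.08, 4.22], [0.17, 2.65], [-2.57, 2.57]. Speed limits (rad/s): [2.79, 2.79, 3.14, 3.14, 3.14, 3.14].

### API

Orientations are given as [roll, pitch, yaw] about the fixed x, y, z axes, in that order (R = Rz(yaw) Ry(pitch) Rx(roll)).
In Python, from bench import robot, vision gives the robot as it stands.
- The arm moves only by the shell command python3 -m crank 'ROWS'. ROWS is JSON, a list of rows, each a list of 3 entries, a list of its own where there are three numbers: the closure, from 0 (fully open) to 1 (shut), then the shift along the tool's x, y, z in m, then the turn, a rotation vector about the tool's x, y, z in degrees. A call has 1 to 8 rows; each row shifts and turns the commanded pose from where the row before left it, along the tool's axes as they then stand; what a row does not reach is not made up. A row lasts 1/10 s, in which the tool goes at most 50 mm and 8.59 degrees, less where a joint would pass 70% of its speed; a pose out of reach is approached as far as the arm can. A call with a gripper value outside its range is refused whole. The fingers move at their own pace and stop on an object; the grip force is fixed at half the most. Time passes only in rows, so rows that do not move let the fingers close. It gives the time, the measured TCP pose, the force, the opening and the grip force at its end, in the units of the state.
- robot.get_obs(): the state, without advancing time (a new reading comes with each control period).
- vision.snapshot(name): name is "scene" or "top"; returns a dict with "color" (480x640x3 uint8, red, green, blue), "z_map" (480x640 float32, m along the optical axis (not along the pixel's ray), 0 where there is no reading), "fx", "fy", "cx", "cy" (pixels), "dist" ([k1, k2, p1, p2, k3] as OpenCV has them; the pictures are not rectified), "R" (3x3) and "t" (3): a world point X has camera coordinates R X + t. Camera axes: x right, y down, z forward; pixel columns grow to the right and rows downward; lengths in m; the calibration is good to about 2 mm. A picture is of the moment at which its call begins.
- robot.close_job(): hands the job in; it is judged then, once.
The state is a dict: "time": time; "joint_positions": joint angles; "qvel": joint speeds; "joint_torque": joint torques, N m; "tool_pos": TCP position; "ee_rot": TCP orientation; "wrist_force": force on the tool from outside, world axes, zero at the start; "wrist_torque": the same for the moment, N m; "width": finger opening in m; "finger_force": force on a finger pad.
Only numpy, scipy, OpenCV 4.12 (cv2) and the standard library are available. Lean on these libraries where they do the work, as an engineer would, in place of code of your own. Each camera call takes 0.05 s, during which the arm holds its last target. There are 200 camera calls.

## Working session

There is one attempt and no reset: what is moved stays moved. The work goes in short steps, Python scripts to look and compute and a shell command to move; the robot and the scene stay as the last step left them, time stands still between calls to the robot, and variables do not carry over. Pictures are saved under pics/ and viewed, at most 10 in all, crops included, and the job is handed in when it is done.

```bash
ls; mkdir -p pics; python3 - <<'E'
from bench import robot, vision
import cv2,numpy as np,pickle
for n in("scene","top"):
    s=vision.snapshot(n); pickle.dump(s,open(n+".pkl","wb")); cv2.imwrite(f"pics/{n}0.png",s["color"][:,:,::-1])
    print(n,s["fx"],s["cx"],s["cy"],s["dist"],(-s["R"].T@s["t"]).round(3),s["R"].round(2).tolist())
print(robot.get_obs())
E
```

```text
pics
scene 574.9285317734441 316.72253032002726 235.64452438936115 [-0.09076205  0.          0.          0.          0.        ] [ 1.626 -0.371  1.249] [[0.28, 0.96, 0.01], [0.72, -0.2, -0.66], [-0.63, 0.19, -0.75]]
top 530.2175894224878 319.77380051989655 243.38814319668793 [0.02166863 0.         0.         0.         0.        ] [ 0.555 -0.063  1.499] [[0.02, -1.0, 0.01], [-1.0, -0.03, -0.06], [0.06, -0.01, -1.0]]
{'time': 0.1, 'joint_positions': array([-1.35711040e+00,  8.79041909e-02,  1.37210452e+00, -1.07113589e-05,
        1.68360653e+00, -1.03123470e-01]), 'qvel': array([-0.00015176, -0.00184922, -0.00281236,  0.00108957, -0.00163235,
        0.0014789 ]), 'joint_torque': array([ 2.80730739e-03, -3.41251123e+01, -3.03299510e+01,  7.21029122e-02,
        3.04682530e-02, -9.46990326e-05]), 'tool_pos': array([ 0.17121832, -0.52214495,  0.2044079 ]), 'ee_rot': array([-3.13957972e+00, -1.97617445e-04,  3.16808001e-01]), 'wrist_force': array([ 0.68469174, -0.28861002,  0.17559765]), 'wrist_torque': array([ 0.0272623 , -0.00471291, -0.01235776]), 'finger_force': 0.0, 'width': 0.09408505181914596}
```

View pics/scene0.png

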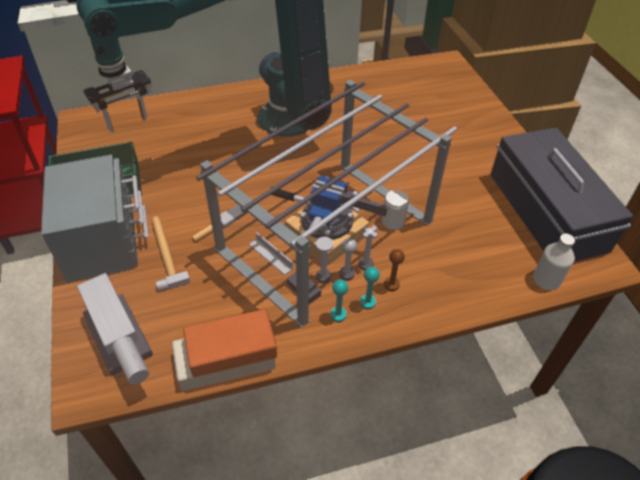

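View pics/top0.png

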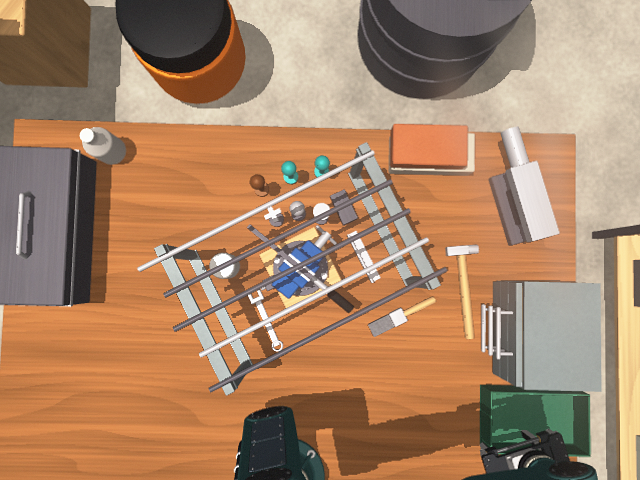

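```bash
cat > h.py <<'E'
import cv2,numpy as np,pickle
def ray(s,uv,z):
    K=np.array([[s["fx"],0,s["cx"]],[0,s["fy"],s["cy"]],[0,0,1]])
    p=cv2.undistortPoints(np.array(uv,float).reshape(-1,1,2),K,np.array(s["dist"])).reshape(-1,2)
    d=np.c_[p,np.ones(len(p))]@s["R"]; c=-s["R"].T@s["t"]
    return c+d*((z-c[2])/d[:,2])[:,None]
def proj(s,X):
    K=np.array([[s["fx"],0,s["cx"]],[0,s["fy"],s["cy"]],[0,0,1]])
    return cv2.projectPoints(np.array(X,float).reshape(-1,1,3),cv2.Rodrigues(s["R"])[0],s["t"],K,np.array(s["dist"]))[0].reshape(-1,2)
E
python3 - <<'E'
from h import *
s=pickle.load(open("top.pkl","rb")); q=pickle.load(open("scene.pkl","rb"))
P=ray(s,[(139,269),(371,153),(211,389),(446,269)],0.308)[:,:2]
print(P.round(3))
d=(P[0]-P[1])+(P[2]-P[3]); yaw=np.arctan2(d[1],d[0])-np.pi/2
c=P.mean(0)-0.0025*d/np.linalg.norm(d)
print("yaw",np.degrees(yaw),"c",c, np.linalg.norm(P[0]-P[1]),np.linalg.norm(P[2]-P[3]),np.linalg.norm(P[0]-P[2]))
def st(r,a,z): a=np.radians(a)+yaw; return [c[0]+r*np.cos(a),c[1]+r*np.sin(a),z]
for a in(0,-24,-48): print("stand",a,proj(s,[st(.155,a,.142)]).round(),proj(q,[st(.155,a,.142)]).round())
for a in(12,24,36): print("vise",a,"bar",proj(s,[st(.155,a,.18)]).round(),"handle",proj(s,[st(.135,a+180,.127)]).round(),proj(q,[st(.155,a,.18)]).round(),st(.135,a+180,.115))
a=cv2.resize(s["color"][180:330,200:400],(800,600),interpolation=2); b=cv2.resize(q["color"][160:310,230:430],(800,600),interpolation=2)
cv2.imwrite("pics/c1.png",a[:,:,::-1]);cv2.imwrite("pics/c2.png",b[:,:,::-1])
E
```

```text
[[ 0.555  0.328]
 [ 0.831 -0.185]
 [ 0.295  0.158]
 [ 0.572 -0.358]]
yaw 28.25567977812897 c [ 0.56439041 -0.01617409] 0.5824337361795061 0.586352346440646 0.31070020503126095
stand 0 [[269. 215.]] [[372. 227.]]
stand -24 [[293. 209.]] [[351. 237.]]
stand -48 [[318. 213.]] [[326. 239.]]
vise 12 bar [[257. 221.]] handle [[329. 310.]] [[380. 210.]] [np.float64(0.46136266965943257), np.float64(-0.10341104030430874), 0.115]
vise 24 bar [[248. 230.]] handle [[337. 302.]] [[385. 202.]] [np.float64(0.4817516548477222), np.float64(-0.12292537442680682), 0.115]
vise 36 bar [[240. 241.]] handle [[343. 293.]] [[388. 194.]] [np.float64(0.5057523499936359), np.float64(-0.13777416514409052), 0.115]
```

View pics/c1.png

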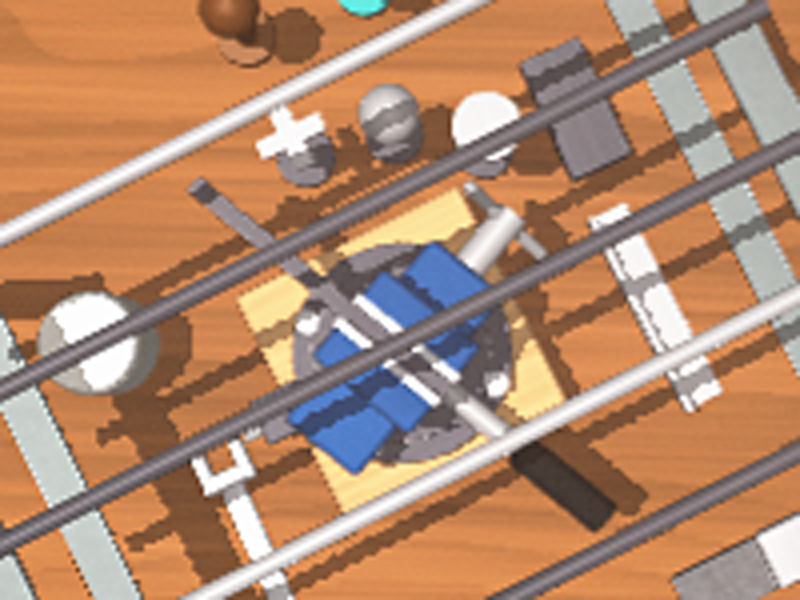

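View pics/c2.png

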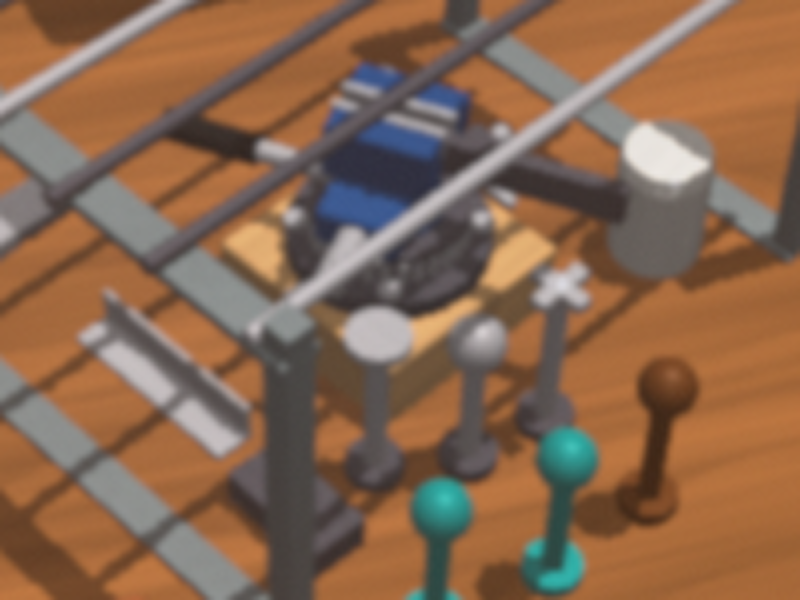

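The ball is the middle stand (top 297,208; scene 349,245), so its stop is -24. The cross at top 272,213 and the disc at 321,212 are the other two, and the turquoise and brown ones are decoys. The vise reads about stop +24 (grip middle at top 340,301). Next I refine the station pose and work out the approach.

```bash
cat > p.py <<'E'
from h import *
from bench import robot
from scipy.spatial.transform import Rotation as Ro
from scipy.optimize import least_squares
s=pickle.load(open("top.pkl","rb"))
f=lambda u,v:(200+u/4,180+v/4)
obs=[(f(291,133),.155,0,.142),(f(388,110),.155,-24,.125),(f(485,125),.155,-48,.142),(f(200,187),.165,24,.18),(f(602,515),.173,204,.117),(f(519,453),.098,204,.117)]
W=np.array([ray(s,[o[0]],o[3])[0,:2] for o in obs])
def mod(p): return np.array([[p[0]+o[1]*np.cos(p[2]+np.radians(o[2])),p[1]+o[1]*np.sin(p[2]+np.radians(o[2]))] for o in obs])
r=least_squares(lambda p:(mod(p)-W).ravel(),[.567,-.025,.49]); c=r.x[:2]; yaw=r.x[2]
R=Ro.from_euler("z",yaw).as_matrix()
def w(x,y,z): return R@[x,y,z]+[c[0],c[1],0]
a=np.radians(40); T=np.c_[R@[np.cos(a),0,np.sin(a)],R@[0,-1,0],R@[np.sin(a),0,-np.cos(a)]]
G=w(-.117,-.058,.100)
def go(target,TR):
    o=robot.get_obs(); C=Ro.from_euler("xyz",o["ee_rot"]).as_matrix()
    print("tcp",o["tool_pos"].round(4),"shift in tool",(C.T@(target-o["tool_pos"])).round(4),"turn deg",np.degrees(Ro.from_matrix(C.T@TR).as_rotvec()).round(2),"F",o["wrist_force"].round(1),"q",o["joint_positions"].round(2))
E
python3 - <<'E'
from p import *
print(r.x,np.degrees(yaw),(r.fun*1e3).round(1))
pre=G-T[:,2]*.2; print(pre,G); go(pre,T)
print(ray(s,[(139,269),(371,153),(211,389),(446,269)],.308).round(3), [w(x,y,.3).round(3) for x in(.155,-.155) for y in (.3,-.295)])
E
```

```text
[ 0.56843166 -0.0254401   0.49238276] 28.211453971306724 [-1.3 -0.1 -1.9 -0.8 -0.5 -1.5  2.7  4.5 -3.2 -3.3  4.1  1.2]
[ 0.37946233 -0.19263187  0.25320889] [ 0.49274837 -0.13185927  0.1       ]
tcp [ 0.1712 -0.5221  0.2044] shift in tool [ 0.3005 -0.2483 -0.0482] turn deg [ 3.4  39.87 -9.69] F [ 0.7 -0.3  0.2] q [-1.36  0.09  1.37 -0.    1.68 -0.1 ]
[[ 0.555  0.328  0.308]
 [ 0.831 -0.185  0.308]
 [ 0.295  0.158  0.308]
 [ 0.572 -0.358  0.308]] [array([0.563, 0.312, 0.3  ]), array([ 0.844, -0.212,  0.3  ]), array([0.29 , 0.166, 0.3  ]), array([ 0.571, -0.359,  0.3  ])]
```

```bash
python3 -m crank '[[0.4,[0,0,-0.04],[0,0,0]],[0.4,[0,0,-0.04],[0,0,0]],[0.4,[0,0,-0.04],[0,0,0]],[0.4,[0,-0.025,0],[0,0,0]],[0.4,[0.03,-0.025,0],[0,0,0]],[0.4,[0.03,-0.025,0],[0,0,0]],[0.4,[0.03,-0.025,0],[0,0,0]],[0.4,[0.03,-0.025,0],[0,0,0]]]'
python3 -m crank '[[0.4,[0.03,-0.025,0],[0,0,0]],[0.4,[0.03,-0.025,0],[0,0,0]],[0.4,[0.03,-0.025,0],[0,0,0]],[0.4,[0.02,-0.025,0],[0,0,0]],[0.4,[0,-0.02,0],[0,0,0]],[0.4,[0,0,0],[0.5,6,-1.5]],[0.4,[0,0,0],[0.5,6,-1.5]],[0.4,[0,0,0],[0,0,0]]]'
python3 -c "
from p import *
go(G-T[:,2]*.2,T)"
```

```text
time: 0.9
tool_pos: [0.2468, -0.365, 0.3249]
ee_rot: [-3.141, -0.0, 0.316]
wrist_force: [0.3, -0.2, -0.4]
width: 0.0566
finger_force: 0.0
time: 1.7
tool_pos: [0.312, -0.2188, 0.3249]
ee_rot: [-3.129, -0.21, 0.363]
wrist_force: [-0.6, -0.9, -0.6]
width: 0.0566
finger_force: 0.0
tcp [ 0.312  -0.2188  0.3249] shift in tool [0.0558 0.0006 0.0852] turn deg [ 2.56 27.9  -6.88] F [-0.6 -0.9 -0.6] q [-0.96 -0.36  1.54  0.22  1.91  0.33]
```

```bash
python3 -m crank '[[0.4,[0,0,0.01],[0.6,7,-1.7]],[0.4,[0,0,0.01],[0.6,7,-1.7]],[0.4,[0,0,0.01],[0.6,7,-1.7]],[0.4,[0,0,0.01],[0.7,6.9,-1.8]],[0.4,[0,0,0],[0,0,0]],[0.4,[0,0,0],[0,0,0]]]'
python3 -c "
from p import *
go(G-T[:,2]*.2,T)"
```

```text
time: 2.3
tool_pos: [0.327, -0.2116, 0.2886]
ee_rot: [-3.141, -0.696, 0.495]
wrist_force: [0.1, 0.6, 0.6]
width: 0.0564
finger_force: 0.0
tcp [ 0.327  -0.2116  0.2886] shift in tool [0.0197 0.0082 0.0625] turn deg [-0.13  0.14  0.12] F [0.1 0.6 0.6] q [-1.35 -0.39  1.78  0.71  1.88 -0.1 ]
```

Orientation is right and the joints have room. I'll move onto the axis and most of the way in, stopping about 60 mm short for a look.

```bash
python3 -m crank '[[0.4,[0.01,0.004,0.03],[0,0,0]],[0.4,[0.01,0.004,0.03],[0,0,0]],[0.4,[0,0,0.03],[0,0,0]],[0.4,[0,0,0.03],[0,0,0]],[0.4,[0,0,0.03],[0,0,0]],[0.4,[0,0,0.03],[0,0,0]],[0.4,[0,0,0.02],[0,0,0]],[0.4,[0,0,0],[0,0,0]]]'
python3 - <<'E'
from p import *
from bench import vision
go(G,T)
t=vision.snapshot("top");q=vision.snapshot("scene")
a=cv2.resize(t["color"][210:360,270:470],(800,600),interpolation=2)
b=cv2.resize(q["color"][130:250,200:360],(800,600),interpolation=2)
cv2.imwrite("pics/d1.png",a[:,:,::-1]);cv2.imwrite("pics/d2.png",b[:,:,::-1])
E
```

```text
time: 3.1
tool_pos: [0.4585, -0.1476, 0.148]
ee_rot: [3.141, -0.696, 0.503]
wrist_force: [-0.4, 0.2, 0.8]
width: 0.0566
finger_force: 0.0
tcp [ 0.4585 -0.1476  0.148 ] shift in tool [-0.0019  0.0027  0.061 ] turn deg [-0.35  0.13  0.48] F [-0.4  0.2  0.8] q [-0.93 -0.27  1.98  0.7   1.38  0.02]
```

View pics/d1.png

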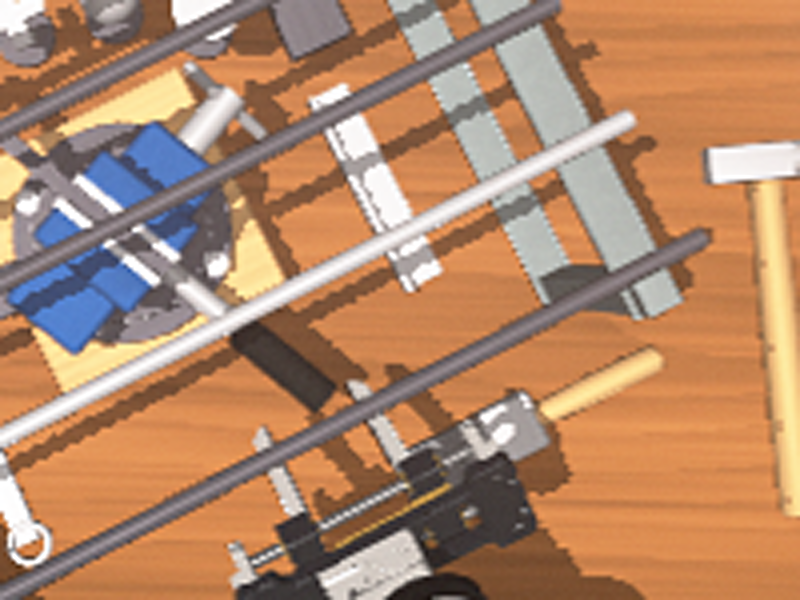

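View pics/d2.png

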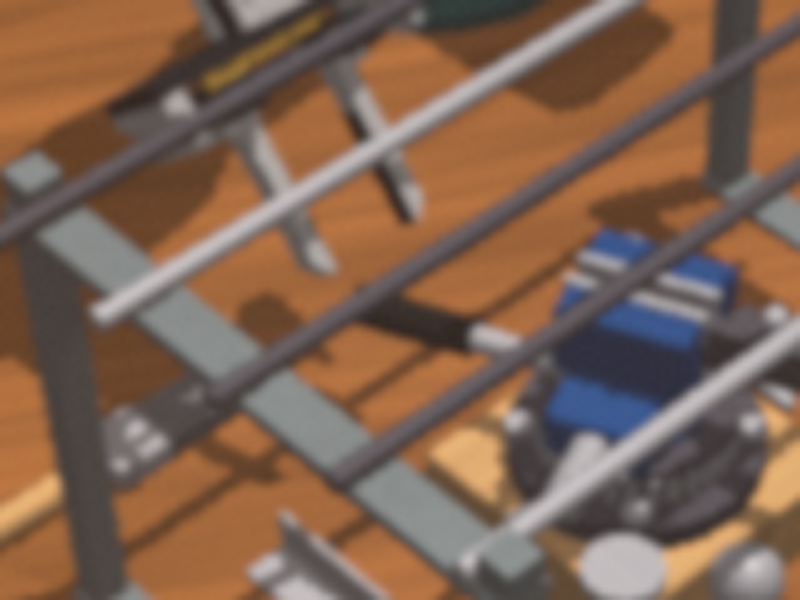

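Both fingers sit clear under the front bar and straddle the grip (crop d1: tips at 262,432 and 355,385, grip end at 322,395). I'll go in the last 60 mm.

```bash
python3 -m crank '[[0.4,[0,0,0.015],[0,0,0]],[0.4,[0,0,0.015],[0,0,0]],[0.4,[0,0,0.015],[0,0,0]],[0.4,[0,0,0.015],[0,0,0]],[0.45,[0,0,0],[0,0,0]],[0.5,[0,0,0],[0,0,0]],[0.5,[0,0,0],[0,0,0]]]'
python3 -c "
from p import *
go(w(-.117,.058,.1),T)"
```

```text
time: 3.9
tool_pos: [0.492, -0.133, 0.1042]
ee_rot: [3.135, -0.698, 0.501]
wrist_force: [0.8, 0.5, 0.7]
width: 0.0475
finger_force: 0.0
tcp [ 0.492  -0.133   0.1042] shift in tool [-0.0011 -0.1167  0.0039] turn deg [ 0.07 -0.02  0.36] F [0.8 0.5 0.7] q [-0.83 -0.19  2.01  0.73  1.22  0.02]
```

```bash
python3 -m crank '[[0.5,[0,-0.01,0.003],[0,0,0]],[0.5,[0,-0.01,0],[0,0,0]],[0.5,[0,-0.01,0],[0,0,0]],[0.5,[0,-0.01,0],[0,0,0]],[0.5,[0,-0.01,0],[0,0,0]],[0.5,[0,-0.01,0],[0,0,0]]]'
python3 -c "
from p import *
go(w(-.117,.058,.1),T)"
```

```text
time: 4.5
tool_pos: [0.4656, -0.0806, 0.1017]
ee_rot: [3.13, -0.698, 0.501]
wrist_force: [0.4, -4.2, 2.3]
width: 0.0469
finger_force: 1.8
tcp [ 0.4656 -0.0806  0.1017] shift in tool [-0.001  -0.058   0.0007] turn deg [ 0.38 -0.01  0.37] F [ 0.4 -4.2  2.3] q [-0.78 -0.33  2.12  0.72  1.21  0.08]
```

```bash
python3 -m crank '[[0.5,[0,-0.01,0],[0,0,0]],[0.5,[0,-0.01,0],[0,0,0]],[0.5,[0,-0.01,0],[0,0,0]],[0.5,[0,-0.01,0],[0,0,0]],[0.5,[0,-0.01,0],[0,0,0]],[0.5,[0,-0.008,0],[0,0,0]],[0.5,[0,0,0],[0,0,0]],[0.5,[0,0,0],[0,0,0]]]'
python3 - <<'E'
from p import *
from bench import vision
go(w(-.117,.058,.1),T)
t=vision.snapshot("top")
a=cv2.resize(t["color"][190:340,210:410],(800,600),interpolation=2)
cv2.imwrite("pics/e1.png",a[:,:,::-1])
for k in(0,-12,-24,-36): print(k,((proj(t,[w(.165*np.cos(np.radians(k)),.165*np.sin(np.radians(k)),.18),w(.173*np.cos(np.radians(k+180)),.173*np.sin(np.radians(k+180)),.117)])-[210,190])*4).round().tolist())
E
```

```text
time: 5.3
tool_pos: [0.4363, -0.0261, 0.0994]
ee_rot: [3.141, -0.698, 0.499]
wrist_force: [-0.7, 0.0, -0.2]
width: 0.0472
finger_force: 0.0
tcp [ 0.4363 -0.0261  0.0994] shift in tool [ 0.0002  0.0039 -0.0007] turn deg [-0.21  0.03  0.28] F [-0.7  0.  -0.2] q [-0.72 -0.48  2.22  0.7   1.22  0.17]
0 [[239.0, 74.0], [481.0, 550.0]]
-12 [[291.0, 55.0], [428.0, 570.0]]
-24 [[346.0, 46.0], [373.0, 579.0]]
-36 [[401.0, 49.0], [317.0, 576.0]]
```

View pics/e1.png

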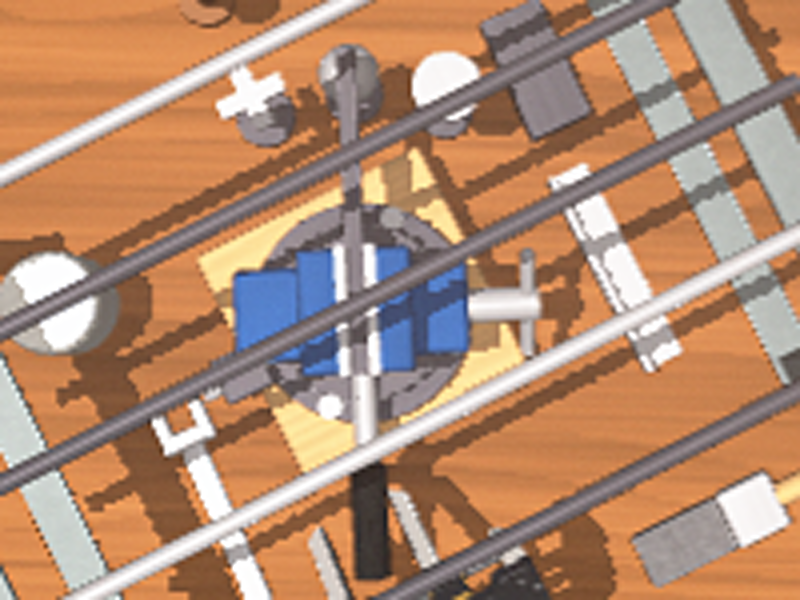

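The bar end (crop 350,50) lies over the ball at the -24 stop, with zero force, and the fingers are clear. I'll back out following the handle's direction.

```bash
python3 -m crank '[[0.4,[0,-0.001,0],[0,0,0]],[0.4,[0,-0.002,-0.01],[0,0,0]],[0.4,[0,-0.003,-0.01],[0,0,0]],[0.4,[0,-0.003,-0.01],[0,0,0]],[0.4,[0,-0.003,-0.015],[0,0,0]],[0.4,[0,0,-0.03],[0,0,0]],[0.4,[0,0,-0.03],[0,0,0]],[0.4,[0,0,0],[0,0,0]]]'
python3 -m crank '[[0.4,[0,0,-0.03],[0,0,0]],[0.4,[0,0,-0.03],[0,0,0]],[0.4,[0,0,0],[0,0,0]],[0.4,[0,0,0],[0,0,0]],[0.4,[0,0,0],[0,0,0]]]'
python3 - <<'E'
from p import *
from bench import vision
go(w(-.117,.058,.1),T)
t=vision.snapshot("top")
a=cv2.resize(t["color"][190:340,210:410],(800,600),interpolation=2)
cv2.imwrite("pics/f1.png",a[:,:,::-1])
E
```

```text
time: 6.15
tool_pos: [0.3724, -0.0513, 0.1836]
ee_rot: [3.131, -0.699, 0.5]
wrist_force: [0.9, 0.4, -0.7]
width: 0.0565
finger_force: 0.0
time: 6.65
tool_pos: [0.3381, -0.0661, 0.2248]
ee_rot: [-3.141, -0.698, 0.497]
wrist_force: [-0.3, -0.4, 0.3]
width: 0.0569
finger_force: 0.0
tcp [ 0.3381 -0.0661  0.2248] shift in tool [0.0003 0.0157 0.1631] turn deg [-0.24  0.    0.21] F [-0.3 -0.4  0.3] q [-1.15 -0.71  2.08  0.71  1.77  0.07]
```

View pics/f1.png

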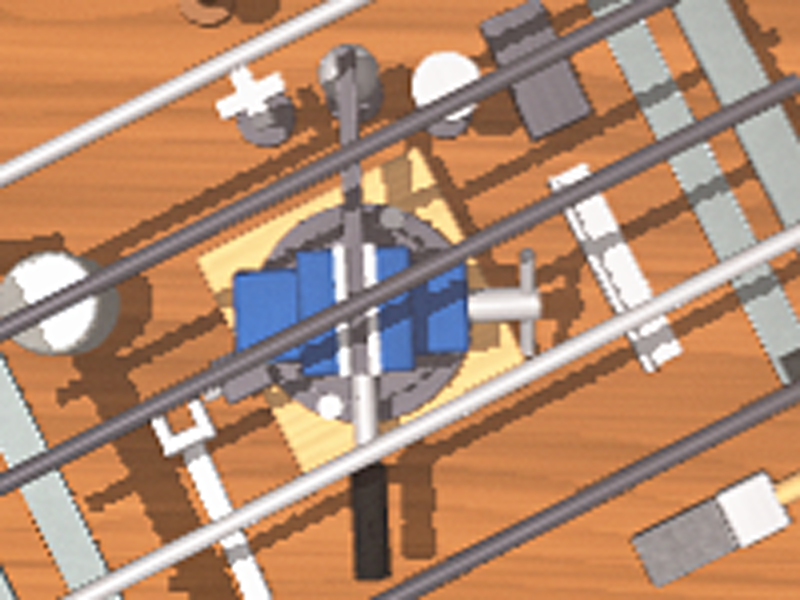

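The bar is still over the ball (350,60), the gripper is out of the way and nothing else has moved. I'm handing in.

```bash
python3 -c "
from bench import robot
print(robot.close_job())"
```

```text
the job is handed in; nothing more can be done
None
```

The vise is clicked into the -24° stop with the bar over the ball-topped stand and the handle let go. The arm is clear, I saw no contact with the rack or loose things, and the job was handed in at about 6.7 s; no verdict came back.

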